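# Put the hold-down plate in the drawer its inspection tag calls for

### The arm

A 6-joint arm with a two-finger parallel gripper is mounted at the origin on the work surface. World frame = base frame: x ahead of the robot, y to its left, z up, the work surface at z = 0. Lengths are in mm, angles in rad, forces in N, time in s.
With the tool pointing down it reaches from about 350 to 875 mm from the base axis. Payload 4.2 kg.
Tool frame: the origin (TCP) lies between the finger pads; the fingertips stand 11 mm ahead of it and the grasp point (between the pads) lies 8 mm behind it; z points along the fingers, y is the direction in which the jaws open and shut (so a half turn about z gives the same grasp; the last joint's range is limited). The gripper opens to 85 mm and grips with 20 to 120 N. Pads are 22 mm wide; open, the fingers measure 114 mm over their backs; the gripper's body (76 mm by 85 mm) begins 54 mm behind the grasp point. The pads swing forward as they close: fully open they stand 13 mm farther back than shut.
Start: joints at [1.483, 0.385, 0.008, 0, -1.194, -0.259], TCP at [212.398, 587.781, 242.312] pointing down, gripper open.
Joint ranges: [-3.14, 3.14], [-1.21, 2.06], [-1.07, 1.41], [-3.16, 2.05], [-2.99, -0.16], [-3.1, 3.1]. Speed limits (rad/s): [2.79, 2.79, 3.14, 3.14, 3.14, 3.14].

### API

Orientations are given as a unit quaternion [x, y, z, w].
In Python, from bench import * gives the robot as it stands.
- The arm moves only by the tool servo_tool, never from a script. Its argument "rows" is a list of rows, each a list of 7 numbers: the opening, from 0 (shut) to 1 (fully open), then the shift along the tool's x, y, z in cm, then the turn, a rotation vector about the tool's x, y, z in degrees. A call has 1 to 12 rows; each row shifts and turns the commanded pose from where the row before left it, along the tool's axes as they then stand; what a row does not reach is not made up. A row lasts 1/10 s, in which the tool goes at most 50 mm and 8.59 degrees, less where a joint would pass 70% of its speed; a pose out of reach is approached as far as the arm can. A call is refused whole if a number of a shift passes 5 or a number of a turn 8.59, either way. A call with a gripper value outside its range is refused whole. The fingers move at their own pace and stop on an object; the grip force is fixed at half the most. Time passes only in rows, so rows that do not move let the fingers close. It gives the time, the measured TCP pose, the force and the opening at its end, in the units of the state.
- read_state(): the state, without advancing time (a new reading comes with each control period).
- get_image(name): name is "side" or "top" or "wrist"; returns a dict with "image" (420x560x3 uint8, red, green, blue), "mtx" (3x3 intrinsics, pixels), "extrinsics" (4x4, takes a point from camera to world coordinates). Camera axes: x right, y up, looking along -z (the intrinsics and any distortion apply to the point x, -y, -z); pixel columns grow to the right and rows downward; lengths in mm; the calibration is good to about 2 mm. A picture is of the moment at which its call begins. There is no depth.
- job_done(): hands the job in, once; it reports no verdict.
The state is a dict: "clock": time; "joints": joint angles; "joint_vel": joint speeds; "joint_efforts": joint torques, N m; "position": TCP position; "ee_rot": TCP orientation; "contact_force": force on the tool from outside, world axes, zero at the start; "wrist_torque": the same for the moment, N m; "gripper_width": finger opening in mm.
Only numpy, scipy, OpenCV 4.12 (cv2) and the standard library are available. Lean on these libraries where they do the work, as an engineer would, in place of code of your own. Each camera call takes 0.05 s, during which the arm holds its last target. There are 200 camera calls.

### The job

The tag lying in the steel tray is the inspection verdict on the foil hold-down plate that rests on the sloped stand: blue means passed, orange means rework (the tag on the pink notepad is only a spare). First pull the drawer of that colour well open, then take the plate by its black grip, lower it into the drawer so that it lies flat on the drawer's floor, without dropping it, and leave the drawer open. Keep the other drawer shut (a slight gap it already has does not matter) and leave the tags and everything else where they are.

Things in the scene. Friction and masses are not known exactly. Their poses are not given: they have to be found in the camera images.
- plate: loose hold-down plate: aluminium plate 70 (its x) x 100 (y) x 8 mm thick, with an upright black grip bar on its top face along y: 16 (x) x 70 (y), from 8 to 44 mm above the underside, centred; 0.15 to 0.3 kg; origin at the centre of the underside, z out of the top face. At the start it lies on the stand, its z leaning 30 degrees from vertical towards the robot, x up the slope
- stand: fixed grey sloped stand, base 120 (x) x 130 (y) mm, origin at the centre of its underside; its board slopes 30 degrees, high side (83 mm) at its +x, low side with a 6 mm lip at -x; the plate's underside centre rests 55 mm above the table over the origin
- blue_unit: white steel drawer unit, fixed, with one drawer, blue drawer front and blue panel on top; 220 deep (its x) x 190 wide (y) x 100 high; origin at the centre of its underside, its front looks to its -x
- blue_unit_drawer0 (a joint): how far the blue drawer is pulled out along the unit's -x, in m: 0 shut, up to 0.149; it slides with light friction and stays where it is left
- blue_unit_drawer0_handle (a point): middle of the steel bar handle of the blue drawer: a bar 11 mm thick and 95 mm long along the unit's y, 35 mm in front of the drawer front (29 mm free behind it), 62 mm above the table; moves with the drawer
- blue_floor (a point): centre of the inner floor of the blue drawer, 22 mm above the table, axes as the unit's, moves with the drawer; inside it is 175 (x) x 148 (y), walls rise 56 mm from the floor, the drawer front rises 67 mm; the front wall's inner face is 87 mm towards -x of this point, and with the drawer out by d the part uncovered reaches from there about d - 5 mm back
- orange_unit: white steel drawer unit, fixed, with one drawer, orange drawer front and orange panel on top; 220 deep (its x) x 190 wide (y) x 100 high; origin at the centre of its underside, its front looks to its -x
- orange_unit_drawer0 (a joint): how far the orange drawer is pulled out along the unit's -x, in m: 0 shut, up to 0.149; it slides with light friction and stays where it is left
- orange_unit_drawer0_handle (a point): middle of the steel bar handle of the orange drawer: a bar 11 mm thick and 95 mm long along the unit's y, 35 mm in front of the drawer front (29 mm free behind it), 62 mm above the table; moves with the drawer
- orange_floor (a point): centre of the inner floor of the orange drawer, 22 mm above the table, axes as the unit's, moves with the drawer; inside it is 175 (x) x 148 (y), walls rise 56 mm from the floor, the drawer front rises 67 mm; the front wall's inner face is 87 mm towards -x of this point, and with the drawer out by d the part uncovered reaches from there about d - 5 mm back
- tray: fixed open stainless-steel tray, 200 (x) x 140 (y) x 25 mm high, 5 mm walls and floor, origin at the centre of its underside; one of the two tags lies in it
- notepad: fixed pink notepad, 130 (x) x 160 (y) x 5 mm, origin at the centre of its underside; the spare tag lies on it
- blue_tag: loose flat blue plastic tag, 70 x 45 x 12 mm, origin at the centre of its underside; lies either in the steel tray or on the pink notepad
- orange_tag: loose flat orange plastic tag, 70 x 45 x 12 mm, origin at the centre of its underside; lies either in the steel tray or on the pink notepad
- dispenser: loose glass jar with steel cap, 56 mm diameter, 110 mm high, origin at the centre of its underside; bystander
- tape: loose green tape roll lying flat, 90 mm diameter, 25 mm high, origin at the centre of its underside; bystander
- pen_pot: loose grey pot with pens, 70 mm diameter, pens up to 150 mm high, origin at the centre of its underside; bystander
Mind the look-alikes: they are no part of the job. Leave any green or purple look-alike of the plate alone.

How it is judged:
By the outcome, as a careful person would: the job done as asked, in the order asked, and still so for the second after the job is handed in, with the robot touching nothing.
It also fails if it takes over 54 s, if anything falls off the work surface, if the arm or the gripper's body presses on something with over 40 N, if the wrist force passes 120 N, or if a joint passes its speed limit or range.

## Working session

There is one attempt and no reset: what is moved stays moved. The work goes in short steps, Python scripts to look and compute and a tool call to move; the robot and the scene stay as the last step left them, time stands still between calls to the robot, and variables do not carry over. Pictures are saved under pics/ and viewed, about 8 in all and at most 12, crops included, and the job is handed in when it is done.

Besides the shell and the picture viewer there is one more tool, called after "Emit:" as a command line: name --pt "numbers of a row" for each row, then --argument value for the rest. servo_tool: Moves the arm, as the interface text tells. Its arguments: {"type":"object","properties":{"rows":{"type":"array","items":{"type":"array","items":{"type":"number"}}}},"required":["rows"]}

```bash
mkdir -p pics; ls
python3 - <<'E'
from bench import *
import cv2
for n in ("top","side"):
    d=get_image(n); cv2.imwrite(f"pics/{n}0.png",d["image"][:,:,::-1]); print(n,d["mtx"].tolist(),d["extrinsics"].round(3).tolist(),[k for k in d])
    import pickle; pickle.dump(d,open(f"{n}0.pkl","wb"))
print(read_state())
E
```

```text
pics
top [[382.8717357236579, 0.0, 283.3705017589633], [0.0, 382.8717357236579, 209.35381027646477], [0.0, 0.0, 1.0]] [[-0.03, 0.992, -0.126, 452.121], [-0.999, -0.031, -0.01, -46.014], [-0.014, 0.125, 0.992, 1203.092], [0.0, 0.0, 0.0, 1.0]] ['image', 'mtx', 'extrinsics']
side [[440.34369161731274, 0.0, 278.05196242504707], [0.0, 440.34369161731274, 210.99618172127475], [0.0, 0.0, 1.0]] [[0.884, 0.299, -0.361, 142.633], [-0.468, 0.53, -0.707, -892.062], [-0.02, 0.794, 0.608, 792.765], [0.0, 0.0, 0.0, 1.0]] ['image', 'mtx', 'extrinsics']
{'clock': 0.1, 'joints': array([ 1.48263029e+00,  3.85492609e-01,  6.79082417e-03, -4.12795940e-04,
       -1.19397472e+00, -2.58612381e-01]), 'joint_vel': array([ 0.00096888,  0.00043163,  0.0035175 ,  0.00248128, -0.00238414,
        0.00040394]), 'joint_efforts': array([-2.86472632e-04, -3.93320346e+01,  1.88929474e+01,  4.19791639e+00,
       -2.60056055e-03,  3.23264445e-06]), 'position': array([212.23199609, 587.35526317, 241.33750173]), 'ee_rot': array([ 9.84992123e-01, -1.72596631e-01, -1.11128743e-04,  9.53006387e-04]), 'contact_force': array([ 0.29742783,  0.36507187, -0.73214966]), 'wrist_torque': array([ 0.03098082, -0.02252222, -0.06702263]), 'gripper_width': 85.43840283235376}
```

View pics/top0.png

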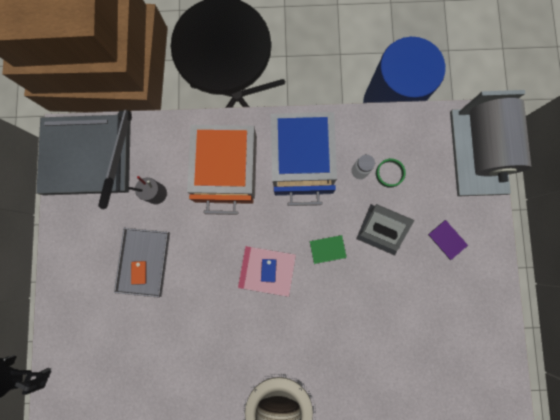

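View pics/side0.png

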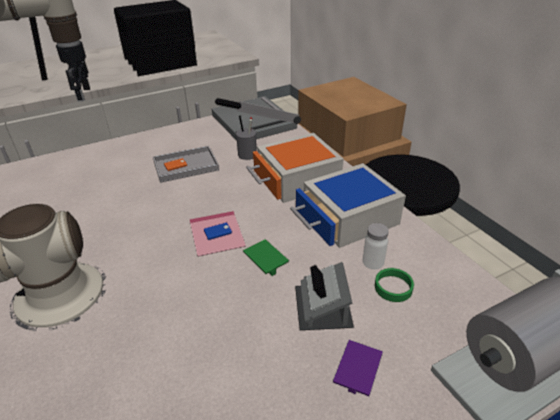

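The orange tag (top 138,272) is in the steel tray (142,262) and the blue tag (269,270) is on the pink notepad, so the verdict is **orange**. Plate candidates in the top view are green (328,249), purple (447,240) and the foil one with a black grip on the grey stand (385,229). The last fits, because it is metallic and on the sloped stand. I'll confirm it in an enlarged crop and measure.

```bash
cat > h.py <<'E'
import numpy as np,cv2,pickle
from scipy.spatial.transform import Rotation as R
def ray(d,px):
    u=cv2.undistortPoints(np.array([[px]],float),d["mtx"],None)[0,0]
    E=d["extrinsics"]; return E[:3,3],E[:3,:3]@np.array([u[0],-u[1],-1])
def onz(d,px,z):
    o,v=ray(d,px); return o+v*(z-o[2])/v[2]
def proj(d,p):
    E=d["extrinsics"]; c=E[:3,:3].T@(np.array(p,float)-E[:3,3]); m=d["mtx"]
    return np.array([m[0,2]+m[0,0]*c[0]/-c[2], m[1,2]-m[1,1]*c[1]/-c[2]])
def tri(d1,p1,d2,p2):
    (o1,v1),(o2,v2)=ray(d1,p1),ray(d2,p2)
    s=np.linalg.lstsq(np.c_[v1,-v2],o2-o1,rcond=None)[0]; a,b=o1+s[0]*v1,o2+s[1]*v2
    return (a+b)/2,np.linalg.norm(a-b)
E
python3 - <<'E'
from h import *
T=pickle.load(open("top0.pkl","rb"));S=pickle.load(open("side0.pkl","rb"))
h=cv2.cvtColor(T["image"],cv2.COLOR_RGB2HSV)
m=cv2.inRange(h,(5,150,100),(20,255,255)); m[:,:185]=0; m[188:]=0
c=max(cv2.findContours(m,0,2)[0],key=cv2.contourArea)
for p in cv2.boxPoints(cv2.minAreaRect(c)): print("orange panel",p.round(1),onz(T,p,100).round(1))
for n,d,(x0,y0,x1,y1) in(("T",T,(355,200,420,260)),("S",S,(295,255,360,330))):
    g=d["image"].max(2); m=np.zeros_like(g); m[y0:y1,x0:x1]=(g[y0:y1,x0:x1]<32)*255
    c=max(cv2.findContours(m,0,2)[0],key=cv2.contourArea); r=cv2.minAreaRect(c); print(n,"grip",cv2.contourArea(c),r,cv2.boxPoints(r).round(1).tolist())
    if n=="T":
        for p in list(cv2.boxPoints(r))+[r[0]]: print(onz(d,p,93).round(1))
def cr(d,x,y,w,hh,s): return cv2.resize(d["image"][y:y+hh,x:x+w,::-1],None,fx=s,fy=s,interpolation=cv2.INTER_CUBIC)
a=cr(T,350,195,70,70,5.7);b=cr(T,180,150,84,70,4.75)
a=cv2.resize(a,(400,400));b=cv2.resize(b,(400,333))
c=cv2.resize(cr(S,290,255,70,80,3),(175,200));c2=cr(S,245,140,60,60,3.3)
W=np.zeros((600,800,3),np.uint8);W[:400,:400]=a;W[:333,400:]=b;W[400:600,:175]=c;W[400:598,400:598]=c2
cv2.imwrite("pics/crop1.png",W)
E
```

```text
orange panel [194.7 184. ] [675.2 223.7 100. ]
orange panel [196.4 129.5] [841.  218.5 100. ]
orange panel [245.8 131. ] [831.1  70.6 100. ]
orange panel [244.1 185.5] [665.9  78.4 100. ]Traceback (most recent call last):
  File "<stdin>", line 9, in <module>
ValueError: max() iterable argument is empty
```

```bash
cat > a.py <<'E'
from h import *
T=pickle.load(open("top0.pkl","rb"));S=pickle.load(open("side0.pkl","rb"))
for n,d,(x0,y0,x1,y1) in(("T",T,(362,212,408,248)),("S",S,(302,258,335,305))):
    g=d["image"].max(2); sub=g[y0:y1,x0:x1]; print(np.percentile(sub,[0,5,10,20,50]))
    m=np.zeros_like(g); m[y0:y1,x0:x1]=(sub<42)*255
    c=max(cv2.findContours(m,0,2)[0],key=cv2.contourArea); r=cv2.minAreaRect(c); print(n,"grip",cv2.contourArea(c),r,cv2.boxPoints(r).round(1).tolist())
    if n=="T":
        for p in list(cv2.boxPoints(r))+[r[0]]: print(onz(d,p,93).round(1))
def cr(d,x,y,w,hh,s): return cv2.resize(d["image"][y:y+hh,x:x+w,::-1],None,fx=s,fy=s,interpolation=cv2.INTER_CUBIC)
a=cr(T,350,195,70,70,5.7);b=cr(T,180,150,84,70,4.75)
a=cv2.resize(a,(400,400));b=cv2.resize(b,(400,333))
c=cv2.resize(cr(S,290,255,70,80,3),(175,200));c2=cr(S,245,140,60,60,3.3)
W=np.zeros((600,800,3),np.uint8);W[:400,:400]=a;W[:333,400:]=b;W[400:600,:175]=c;W[400:598,400:598]=c2
cv2.imwrite("pics/crop1.png",W)
E
python3 a.py
```

```text
[32. 34. 46. 63. 90.]
T grip 126.0 ((384.9138488769531, 230.5345001220703), (23.635162353515625, 6.565322399139404), 23.198591232299805) [[372.79998779296875, 228.89999389648438], [375.29998779296875, 222.89999389648438], [397.1000061035156, 232.1999969482422], [394.5, 238.1999969482422]]
[ 527.7 -291.5   93. ]
[ 545. -300.   93.]
[ 516.1 -360.9   93. ]
[ 499.  -352.3   93. ]
[ 521.9 -326.3   93. ]
[  2.  13.  16.  54. 132.]
S grip 254.0 ((317.5856018066406, 281.4848937988281), (31.74478530883789, 10.60090446472168), 79.99201965332031) [[309.6000061035156, 266.79998779296875], [320.0, 264.8999938964844], [325.6000061035156, 296.20001220703125], [315.1000061035156, 298.0]]
```

View pics/crop1.png

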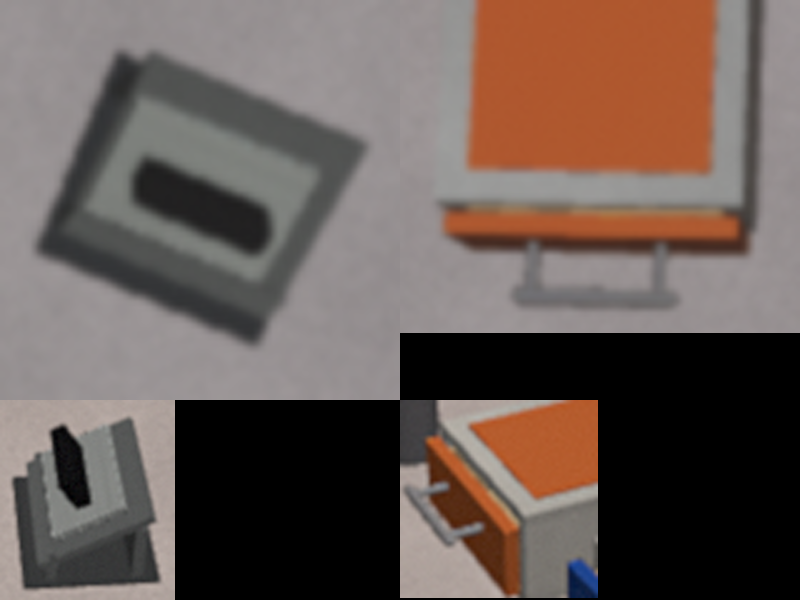

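The crop confirms it: the foil plate with its black grip (top ~385,230; side ~317,281) is on the stand. The orange handle bar runs ~(204–222.4, 212.6) in the top view, and the drawer has a slight gap. Next I triangulate. A box silhouette is centrally symmetric, so the grip's mask centre is its box centre, expected at z≈77.5.

Run:
```python
from h import *
T=pickle.load(open("top0.pkl","rb"));S=pickle.load(open("side0.pkl","rb"))
for th in (42,52):
  P=[]
  for d,(x0,y0,x1,y1) in((T,(367,216,402,244)),(S,(304,260,332,303))):
    g=d["image"].max(2); m=np.zeros_like(g); m[y0:y1,x0:x1]=(g[y0:y1,x0:x1]<th)*255
    c=max(cv2.findContours(m,0,2)[0],key=cv2.contourArea); M=cv2.moments(c); P.append((M["m10"]/M["m00"],M["m01"]/M["m00"])); print(cv2.minAreaRect(c)[1:])
  p,e=tri(T,P[0],S,P[1]); print("grip centre",np.round(P,1).tolist(),p.round(1),e.round(1))
  vx,vy,x,y=cv2.fitLine(cv2.findNonZero(m) if 0 else c,2,0,.01,.01).ravel()
q=lambda x,y:onz(T,(350+x/5.714,195+y/5.714),0)
a,b,c=q(122,52),q(40,250),q(260,345); print("stand base",a.round(),b.round(),c.round(),np.linalg.norm((b-c)[:2]),"yaw",np.degrees(np.arctan2(*(b-c)[:2][::-1]))-90)
hc=tri(T,(221.3,212.6),S,(253.8,174.5)); print("handle",hc, onz(T,(221.3,212.6),64).round(1))
l,r=onz(T,(188.4,192.5),100),onz(T,(252.4,193.1),100); e=l-r; print("front edge",l,r,np.linalg.norm(e),np.degrees(np.arctan2(e[1],e[0]))-90)
l,r=onz(T,(204.3,212.3),64),onz(T,(238.2,212.8),64); e=l-r; print("bar",l,r,np.linalg.norm(e),np.degrees(np.arctan2(e[1],e[0]))-90)
# unit rear corners in top view
g=T["image"]; 
for y in (140,160,180): print(y,[int(v) for v in g[y,184:200].mean(1)],[int(v) for v in g[y,242:260].mean(1)])
```

```text
((23.635162353515625, 6.565322399139404), 23.198591232299805)
((31.74478530883789, 10.60090446472168), 79.99201965332031)
grip centre [[384.8, 230.5], [317.7, 281.6]] [ 523.  -329.7   78.1] 0.1
((24.554306030273438, 7.090548515319824), 23.198591232299805)
((32.09235763549805, 10.948473930358887), 79.99201965332031)
grip centre [[385.0, 230.7], [317.8, 281.8]] [ 522.5 -330.2   78.1] 0.5
stand base [ 613. -312.    0.] [ 505. -261.    0.] [ 450. -378.    0.] 128.8971122194438 yaw -25.324843073586393
handle (array([593.55830189, 151.48521982,  66.06467897]), np.float64(2.6892742860670653)) [592.6 152.3  64. ]
front edge [650.47194487 242.11907608 100.        ] [642.67278073  54.43593326 100.        ] 187.8451198770316 -2.379554358422652
bar [595.06678869 203.50042511  64.        ] [590.35983475 101.52394214  64.        ] 102.08505519329681 -2.642739858879551
140 [147, 146, 147, 148, 148, 147, 147, 146, 147, 147, 145, 139, 123, 107, 102, 103] [103, 102, 103, 103, 114, 135, 142, 142, 143, 143, 135, 113, 80, 75, 104, 139, 149, 149]
160 [147, 148, 148, 148, 147, 148, 148, 149, 149, 149, 142, 124, 107, 103, 102, 103] [104, 102, 104, 115, 132, 142, 145, 146, 146, 143, 127, 86, 70, 88, 125, 144, 147, 147]
180 [150, 151, 152, 154, 156, 157, 155, 155, 155, 148, 127, 108, 103, 103, 102, 103] [104, 105, 111, 126, 142, 147, 147, 146, 144, 132, 98, 75, 82, 110, 139, 146, 147, 147]
```

Emit:
servo_tool --pt "0.3 0 0 0 0 0 8" --pt "0.3 0 0 0 0 0 8" --pt "0.3 0 0 0 0 0 8" --pt "0.3 0 0 0 0 0 8" --pt "0.3 0 0 0 0 0 8" --pt "0.3 0 0 0 0 0 8" --pt "0.3 0 0 0 0 0 8" --pt "0.3 0 0 0 0 0 8" --pt "0.3 0 0 0 0 0 8" --pt "0.3 0 0 0 0 0 0.7"

```text
clock: 1.1
position: [212.3, 587.5, 241.7]
ee_rot: [-0.691, 0.723, -0.0, -0.001]
contact_force: [0.2, -0.0, 1.0]
gripper_width: 25.4
```

Emit:
servo_tool --pt "0.3 3.4 -3.3 0 0 0 0" --pt "0.3 3.4 -3.3 0 0 0 0" --pt "0.3 3.4 -3.3 0 0 0 0" --pt "0.3 3.4 -3.3 0 0 0 0" --pt "0.3 3.4 -3.3 0 0 0 0" --pt "0.3 3.4 -3.3 0 0 0 0" --pt "0.3 3.4 -3.3 0 0 0 0" --pt "0.3 3.4 -3.3 0 0 0 0" --pt "0.3 3.4 -3.3 0 0 0 0" --pt "0.3 3.4 -3.3 0 0 0 0" --pt "0.3 3.4 -3.3 0 0 0 0" --pt "0.3 0 0 0 0 0 0"

```text
clock: 2.3
position: [560.8, 193.8, 241.5]
ee_rot: [-0.69, 0.724, -0.0, -0.001]
contact_force: [-0.5, -0.4, -0.6]
gripper_width: 25.6
```

```bash
cat >> h.py <<'E'
def go(p,yaw=None,Rt=None):
    """shift (cm, tool axes) and turn (deg) from the measured pose to TCP p, tool down with x at yaw, or Rt"""
    from bench import read_state
    s=read_state(); Rc=R.from_quat(s["ee_rot"])
    if Rt is None: Rt=R.from_euler("z",yaw,degrees=True)*R.from_euler("x",180,degrees=True)
    print("clock",round(s["clock"],2),"pos",s["position"].round(1),"F",s["contact_force"].round(1),"w",round(s["gripper_width"],1),"j",s["joints"].round(2))
    print("shift in current axes cm",(Rc.inv().apply(np.array(p)-s["position"])/10).round(2),"in target axes",(Rt.inv().apply(np.array(p)-s["position"])/10).round(2),"turn",np.degrees((Rc.inv()*Rt).as_rotvec()).round(2))
E
python3 -c "
from h import *
go((593,152,120),-92.6)"
```

```text
clock 2.3 pos [560.8 193.8 241.5] F [-0.5 -0.4 -0.6] w 25.6 j [ 0.61  0.33 -0.07  0.   -1.17 -0.65]
shift in current axes cm [ 4.   -3.43 12.15] in target axes [ 4.03 -3.41 12.15] turn [ 0.03 -0.07 -0.18]
```

Emit:
servo_tool --pt "0.3 2 -1.7 0 0 0 0" --pt "0.3 2 -1.7 0 0 0 0" --pt "0.3 0 0 3.5 0 0 0" --pt "0.3 0 0 3.5 0 0 0" --pt "0.3 0 0 3.5 0 0 0" --pt "0.3 0 0 0 0 0 0" --pt "0.3 0 0 0 0 0 0"

```text
clock: 3.0
position: [590.6, 156.7, 137.6]
ee_rot: [-0.692, 0.722, -0.0, -0.0]
contact_force: [0.8, 0.2, 0.2]
gripper_width: 25.6
```

Run:
```python
from h import *
from bench import *
d=get_image("wrist"); im=d["image"][:,:,::-1].copy()
for z in (54,62): print(z,proj(d,(593,152,z)).round(1),proj(d,(595,199,z)).round(1),proj(d,(591,105,z)).round(1))
cv2.imwrite("pics/w1.png",im); go((593,152,53),-92.6)
pickle.dump(d,open("w1.pkl","wb"))
```

```text
54 [275.8 217.7] [276.  272.7] [275.6 154.7]
62 [275.7 221.5] [275.9 278. ] [275.4 156.5]
clock 3.05 pos [591.5 157.1 139. ] F [-0.  -0.1  0.5] w 25.7 j [ 0.52  0.45 -0.17  0.   -0.95 -0.57]
shift in current axes cm [ 0.51 -0.15  8.6 ] in target axes [ 0.5  -0.18  8.6 ] turn [-0.15  0.03  0.15]
```

View pics/w1.png

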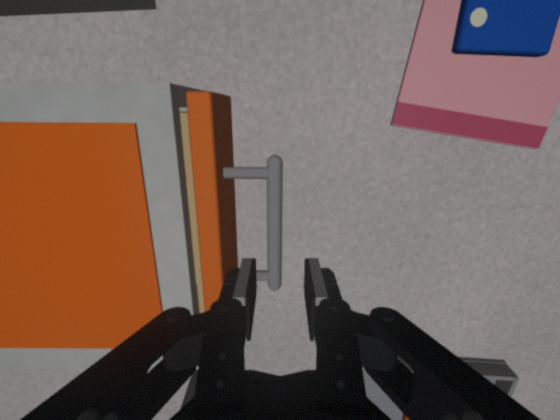

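The wrist view shows the bar from (275,157) to (274,290). Its centre (274.5,222) agrees with the predicted (275.7,221.5), and the jaws straddle it. Descending, then gripping.

Emit:
servo_tool --pt "0.3 0.5 -0.2 0 0 0 0" --pt "0.3 0 0 2 0 0 0" --pt "0.3 0 0 2 0 0 0" --pt "0.3 0 0 2 0 0 0" --pt "0.3 0 0 1.5 0 0 0" --pt "0.3 0 0 1 0 0 0" --pt "0.3 0 0 0 0 0 0" --pt "0.1 0 0 0 0 0 0" --pt "0 0 0 0 0 0 0" --pt "0 0 0 0 0 0 0" --pt "0 0 0 0 0 0 0"

```text
clock: 4.15
position: [593.7, 151.8, 54.2]
ee_rot: [-0.691, 0.723, -0.001, 0.002]
contact_force: [0.2, -1.0, 6.5]
gripper_width: 9.1
```

Emit:
servo_tool --pt "0 0 0.6 0 0 0 0" --pt "0 0 1.2 0 0 0 0" --pt "0 0 1.2 0 0 0 0" --pt "0 0 1.2 0 0 0 0" --pt "0 0 1.2 0 0 0 0" --pt "0 0 1.2 0 0 0 0" --pt "0 0 1.2 0 0 0 0" --pt "0 0 1.2 0 0 0 0" --pt "0 0 1.2 0 0 0 0" --pt "0 0 1.2 0 0 0 0" --pt "0 0 0.8 0 0 0 0" --pt "0 0 0.6 0 0 0 0"

```text
clock: 5.35
position: [465.7, 158.2, 54.2]
ee_rot: [-0.692, 0.722, -0.001, 0.003]
contact_force: [2.2, 0.3, 8.3]
gripper_width: 8.9
```

Emit:
servo_tool --pt "0 0 0.5 0 0 0 0" --pt "0 0 0 0 0 0 0" --pt "0 0 0 0 0 0 0"

```text
clock: 5.65
position: [460.6, 158.4, 54.1]
ee_rot: [-0.691, 0.722, -0.0, 0.002]
contact_force: [-0.5, 0.4, 8.9]
gripper_width: 8.9
```

Pulled 133 mm. Now I release and rise.

Emit:
servo_tool --pt "0.3 0 0 0 0 0 0" --pt "0.3 0 0 0 0 0 0" --pt "0.3 0 0 0 0 0 0" --pt "0.3 0 0 -1.5 0 0 0" --pt "0.3 0 0 -3 0 0 0" --pt "0.3 0 0 -4 0 0 0" --pt "0.3 0 0 -4 0 0 0" --pt "0.3 0 0 -4 0 0 0" --pt "0.3 0 0 -3 0 0 0" --pt "0.3 0 0 0 0 0 0"

```text
clock: 6.65
position: [461.0, 158.1, 251.5]
ee_rot: [-0.691, 0.723, -0.001, 0.004]
contact_force: [0.4, 0.0, 0.0]
gripper_width: 25.6
```

Run:
```python
from h import *
from bench import *
yaw=-25.4;c,s=np.cos(np.radians(yaw)),np.sin(np.radians(yaw))
n=np.array([-.5*c,-.5*s,np.sqrt(.75)]); px=np.array([np.sqrt(.75)*c,np.sqrt(.75)*s,.5])
box=np.array([522.8,-330,78]); U=box-26*n
z=-n; y=-px; x=np.cross(y,z); Rt=R.from_matrix(np.c_[x,y,z])
g=U+31*n          # grasp point 31 above the underside
tcp=g+8*z; pre=tcp-80*z
print("U",U,"tcp",tcp,"pre",pre)
np.savez("plate.npz",q=Rt.as_quat(),tcp=tcp,U=U,n=n)
print("stage"); go((pre[0],pre[1],220),-90+yaw); go(pre,Rt=Rt)
d=get_image("top"); cv2.imwrite("pics/top1.png",d["image"][:,:,::-1]); pickle.dump(d,open("top1.pkl","wb"))
```

```text
U [ 534.54335881 -335.57615673   55.4833395 ] tcp [ 524.15500294 -330.6434027    75.40192379] pre [ 488.02159122 -313.48599736  144.68395609]
stage
clock 6.65 pos [461.  158.1 251.5] F [0.4 0.  0. ] w 25.6 j [ 0.67  0.14 -0.31  0.   -1.12 -0.71]
shift in current axes cm [47.01 -4.77  2.96] in target axes [ 41.44 -22.67   3.15] turn [-0.35  0.35 22.85]
clock 6.65 pos [461.  158.1 251.5] F [0.4 0.  0. ] w 25.6 j [ 0.67  0.14 -0.31  0.   -1.12 -0.71]
shift in current axes cm [47.04 -4.72 10.49] in target axes [ 41.44 -14.29  20.58] turn [29.25  6.32 22.23]
```

View pics/top1.png

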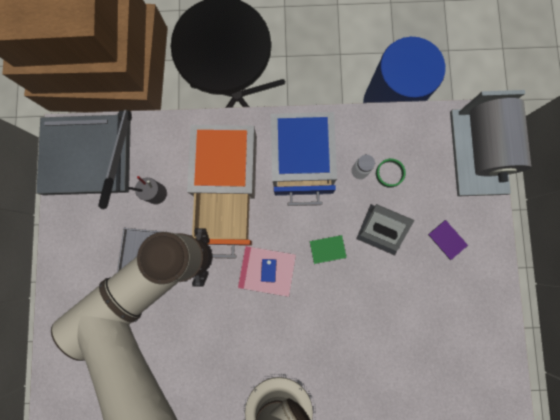

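The top view shows the orange drawer well open: its front is at (228,241), the wooden floor is visible and the handle is at ~(222,254). The blue drawer and the tags are unchanged. Now to the plate.

Emit:
servo_tool --pt "0.6 4 -0.4 0 0 0 0" --pt "0.6 4 -0.4 0 0 0 0" --pt "0.6 4 -0.4 0 0 0 0" --pt "0.6 4 -0.4 0 0 0 0" --pt "0.6 4 -0.4 0 0 0 0" --pt "0.6 4 -0.4 0 0 0 0" --pt "0.6 4 -0.4 0 0 0 0" --pt "0.6 4 -0.4 0 0 0 0" --pt "0.6 4 -0.4 0 0 0 0" --pt "0.6 4 -0.4 0 0 0 0" --pt "0.6 4 -0.4 0 0 0 0" --pt "0.6 3 -0.4 0 0 0 0"

```text
clock: 7.9
position: [484.9, -316.1, 244.6]
ee_rot: [-0.69, 0.723, 0.002, -0.001]
contact_force: [1.6, 0.7, 0.6]
gripper_width: 51.4
```

Emit:
servo_tool --pt "0.6 0 0 0 5.85 1.26 4.44" --pt "0.6 0 0 0 5.85 1.26 4.44" --pt "0.6 0 0 0 5.85 1.26 4.44" --pt "0.6 0 0 0 5.85 1.26 4.44" --pt "0.6 0 0 0 5.85 1.26 4.44" --pt "0.6 0 0 0 0 0 0" --pt "0.6 0 0 0 0 0 0"

```text
clock: 8.6
position: [485.7, -314.5, 246.3]
ee_rot: [-0.519, 0.816, -0.217, 0.132]
contact_force: [0.6, -0.1, 0.1]
gripper_width: 51.4
```

Run:
```python
from h import *
f=np.load("plate.npz"); Rt=R.from_quat(f["q"]); go(f["tcp"]+80*f["n"],Rt=Rt)
```

```text
clock 8.6 pos [ 485.7 -314.5  246.3] F [ 0.6 -0.1  0.1] w 51.4 j [-0.25  0.09 -0.56  0.25 -0.42 -0.39]
shift in current axes cm [-0.29  4.84  8.93] in target axes [-0.2   4.93  8.88] turn [ 0.61 -0.37  0.44]
```

Emit:
servo_tool --pt "0.6 0 0 0 0.6 -0.4 0.4" --pt "0.6 0 1.6 3 0 0 0" --pt "0.6 -0.1 1.6 3 0 0 0" --pt "0.6 -0.1 1.7 2.9 0 0 0" --pt "0.6 0 0 0 0 0 0" --pt "0.6 0 0 0 0 0 0"

```text
clock: 9.2
position: [492.6, -321.8, 159.9]
ee_rot: [-0.519, 0.817, -0.207, 0.143]
contact_force: [-0.1, 0.1, 0.5]
gripper_width: 51.4
```

Run:
```python
from h import *
from bench import *
f=np.load("plate.npz"); Rt=R.from_quat(f["q"]); go(f["tcp"],Rt=Rt)
d=get_image("wrist"); cv2.imwrite("pics/w2.png",d["image"][:,:,::-1]); pickle.dump(d,open("w2.pkl","wb"))
M=Rt.as_matrix()
for s in (-1,1):
    for t in (-1,1): print(proj(d,f["U"]+44*f["n"]+s*35*M[:,0]+t*8*M[:,1]).round(1))
```

```text
clock 9.2 pos [ 492.6 -321.8  159.9] F [-0.1  0.1  0.5] w 51.4 j [-0.29  0.22 -0.69  0.34 -0.16 -0.47]
shift in current axes cm [-0.37  1.29  8.96] in target axes [-0.55  1.43  8.94] turn [ 0.87  1.13 -0.11]
[285.1 278.5]
[306.2 278.3]
[285.6 189.3]
[309.2 189.1]
```

View pics/w2.png

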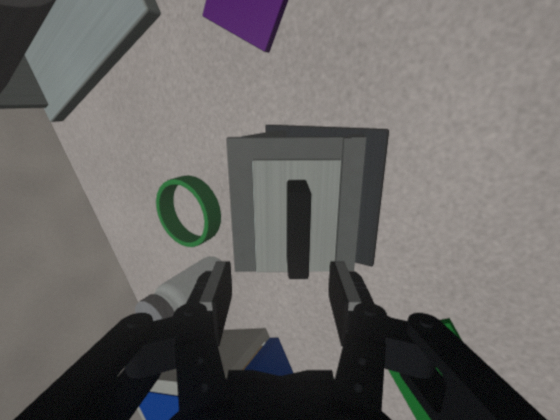

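The arm has hit j5's limit of −0.16, so this pose is 14 mm off. I'll fit the arm's kinematics to the recorded states and find how far to tilt about the jaw axis (along the bar), which keeps the pads flat on the grip.

```bash
cat > kin.py <<'E'
from h import *
from scipy.optimize import least_squares
def fk(j,k):
    h,a1,L1,a3,L2,d,L6=k
    r=lambda ax,t:R.from_euler(ax,t)
    # arm plane x-z; -y rotation raises
    R1=r("z",j[0]); A=R1*r("y",j[1]); B=A*r("y",-j[2])
    p=R1.apply([a1,0,0])+[0,0,h]+A.apply([0,0,L1])+B.apply([L2,0,a3])+R1.apply([0,d,0])
    W=B*r("x",SG[0]*j[3])*r("y",-j[4])
    p=p+W.apply([L6,0,0])
    # tool z = W x-axis ; roll j6
    T=W*R.from_matrix(np.array([[0,0,1],[0,-1,0],[1,0,0.]]))*r("z",SG[1]*j[5]+SG[2])
    return p,T
D=[((1.4826,.3855,.0068,-.0004,-1.194,-.2586),(212.3,587.4,241.5),(.98499,-.1726,0,.001)),
((.61,.33,-.07,0,-1.17,-.65),(560.8,193.8,241.5),(-.69,.724,0,-.001)),((.52,.45,-.17,0,-.95,-.57),(591.5,157.1,139),(-.692,.722,0,0)),
((.67,.14,-.31,0,-1.12,-.71),(461,158.1,251.5),(-.691,.723,-.001,.004)),((-.25,.09,-.56,.25,-.42,-.39),(485.7,-314.5,246.3),(-.519,.816,-.217,.132)),
((-.29,.22,-.69,.34,-.16,-.47),(492.6,-321.8,159.9),(-.519,.817,-.207,.143))]
best=None
for s0 in(1,-1):
  for s1 in(1,-1):
    for s2 in (0,np.pi/2,np.pi,-np.pi/2):
      SG=[s0,s1,s2]
      e=sum((fk(j,[0]*7)[1].inv()*R.from_quat(q)).magnitude() for j,_,q in D)
      if best is None or e<best[0]: best=(e,SG)
SG=best[1]
fit=least_squares(lambda k:np.concatenate([fk(j,k)[0]-p for j,p,_ in D]),[400,0,400,0,400,-160,200])
K=fit.x
LO=np.array([-3.14,-1.21,-1.07,-3.16,-2.99,-3.1]);HI=np.array([3.14,2.06,1.41,2.05,-.16,3.1])
def ik(p,Rt,j0,m=.03):
    f=lambda j:np.r_[(fk(j,K)[0]-p)/100,(fk(j,K)[1].inv()*Rt).as_rotvec()]
    r=least_squares(f,np.clip(j0,LO+m+.01,HI-m-.01),bounds=(LO+m,HI-m)); return r.x,np.abs(r.fun).max()
E
python3 - <<'E'
from kin import *
from bench import read_state
print(best,K.round(1),fit.fun.round(1).tolist())
f=np.load("plate.npz"); Rt=R.from_quat(f["q"]); j=read_state()["joints"]
for tilt in (-30,-20,-15,-10,0,10,15,20,30):
    Q=Rt*R.from_euler("y",tilt,degrees=True); z=Q.as_matrix()[:,2]
    g=f["U"]+31*f["n"]
    for nm,p in (("grasp",g+8*z),("pre",g-72*z)):
        b=min((ik(p,Q,j0) for j0 in (j,[j[0],.4,-.4,1.2,-.4,-1.5],[j[0],.4,-.4,-1.2,-.4,1.5],[j[0],.4,-.4,-3,-.4,2.5])),key=lambda t:t[1]); print(tilt,nm,b[0].round(2),b[1].round(3))
E
```

```text
(0.037391341421991256, [-1, -1, 1.5707963267948966]) [ 168.5   53.1  580.2   -2.   358.3 -157.2  333.4] [-2.8, -0.8, -3.1, -3.1, 4.2, 1.1, 3.9, 2.7, 8.8, -6.0, 1.9, 0.5, 1.8, -6.9, -7.4, -5.5, -6.0, 0.2]
-30 grasp [-0.61  0.57 -0.6  -1.62 -0.6   1.8 ] 0.0
-30 pre [-0.7   0.45 -0.57 -1.33 -0.66  1.54] 0.0
-20 grasp [-0.5   0.5  -0.67 -1.82 -0.39  1.9 ] 0.0
-20 pre [-0.57  0.35 -0.65 -1.35 -0.42  1.45] 0.0
-15 grasp [-0.45  0.47 -0.7  -2.   -0.29  2.02] 0.0
-15 pre [-0.49  0.31 -0.68 -1.33 -0.3   1.37] 0.0
-10 grasp [-0.38  0.45 -0.72 -2.31 -0.2   2.27] 0.0
-10 pre [-0.42  0.28 -0.7  -1.17 -0.19  1.15] 0.011
0 grasp [-0.21  0.42 -0.75  2.02 -0.19 -2.23] 0.06
0 pre [-0.21  0.23 -0.73  0.81 -0.19 -1.01] 0.029
10 grasp [-0.13  0.43 -0.77  1.82 -0.33 -2.12] 0.0
10 pre [-0.06  0.24 -0.77  1.23 -0.38 -1.55] 0.0
15 grasp [-0.07  0.45 -0.77  1.67 -0.43 -2.04] 0.0
15 pre [ 0.02  0.26 -0.77  1.23 -0.49 -1.63] 0.0
20 grasp [-0.01  0.47 -0.76  1.57 -0.53 -2.  ] 0.0
20 pre [ 0.09  0.29 -0.76  1.21 -0.61 -1.68] 0.0
30 grasp [ 0.08  0.53 -0.74  1.41 -0.72 -1.96] 0.0
30 pre [ 0.2   0.38 -0.73  1.15 -0.81 -1.76] 0.0
```

Emit:
servo_tool --pt "0.6 0 0 0 0 3 0" --pt "0.6 0 0 0 0 5 0" --pt "0.6 0 0 0 0 5 0" --pt "0.6 0 0 0 0 3 0" --pt "0.6 0 0 0 0 0 0" --pt "0.6 0 0 0 0 0 0"

```text
clock: 9.85
position: [492.2, -334.3, 177.9]
ee_rot: [-0.5, 0.83, -0.239, 0.068]
contact_force: [-0.3, 0.2, -0.0]
gripper_width: 51.2
```

```bash
cat > g.py <<'E'
from h import *
import sys
f=np.load("plate.npz"); Q=R.from_quat(f["q"])*R.from_euler("y",15,degrees=True); z=Q.as_matrix()[:,2]
G=f["U"]+33*f["n"]+8*z
def at(back): go(G-back*z,Rt=Q)
if __name__=="__main__": at(float(sys.argv[1]))
E
python3 g.py 75
```

```text
clock 9.85 pos [ 492.2 -334.3  177.9] F [-0.3  0.2 -0. ] w 51.2 j [-0.43  0.2  -0.83  1.21 -0.16 -1.23]
shift in current axes cm [-3.81  2.67  2.35] in target axes [-4.04  2.76  1.79] turn [2.33 6.54 0.13]
```

Emit:
servo_tool --pt "0.6 -1.3 0.9 0.7 0.8 2.2 0" --pt "0.6 -1.3 0.9 0.7 0.8 2.2 0" --pt "0.6 -1.3 0.9 0.7 0.7 2.1 0" --pt "0.6 0 0 0 0 0 0" --pt "0.6 0 0 0 0 0 0" --pt "0.6 0 0 0 0 0 0"

```text
clock: 10.45
position: [499.6, -314.7, 159.9]
ee_rot: [-0.489, 0.829, -0.268, 0.039]
contact_force: [0.3, -0.2, -0.4]
gripper_width: 51.5
```

```bash
python3 g.py 75
```

```text
clock 10.45 pos [ 499.6 -314.7  159.9] F [ 0.3 -0.2 -0.4] w 51.5 j [-0.56  0.22 -0.88  1.87 -0.18 -1.78]
shift in current axes cm [-1.61  1.69  0.99] in target axes [-1.64  1.71  0.9 ] turn [1.19 1.91 0.16]
```

The model's j1 disagrees here: the lateral offset probably sits in the wrist. I'll refit with these new states before going on.

```bash
python3 - <<'E'
s=open("kin.py").read()
s=s.replace("h,a1,L1,a3,L2,d,L6=k","h,a1,L1,a3,L2,d,L6,dw,e=k").replace("p=p+W.apply([L6,0,0])","p=p+W.apply([L6,dw,e])")
s=s.replace("[0]*7","[0]*9").replace("-160,200]","-80,200,-80,0]")
s=s.replace("(-.519,.817,-.207,.143))]","(-.519,.817,-.207,.143)),\n((-.43,.2,-.83,1.21,-.16,-1.23),(492.2,-334.3,177.9),(-.5,.83,-.239,.068)),((-.56,.22,-.88,1.87,-.18,-1.78),(499.6,-314.7,159.9),(-.489,.829,-.268,.039))]")
open("kin.py","w").write(s)
E
cat > k.py <<'E'
from kin import *
from bench import read_state
print(best,K.round(1),np.abs(fit.fun).max().round(1))
f=np.load("plate.npz"); Rt=R.from_quat(f["q"]); j=read_state()["joints"]
for tilt in (-45,-30,-20,-15,-10,0,10,15,20,30,45):
    Q=Rt*R.from_euler("y",tilt,degrees=True); z=Q.as_matrix()[:,2]
    g=f["U"]+33*f["n"]
    for nm,p in (("grasp",g+8*z),("pre",g-67*z)):
        rs=[ik(p,Q,j0) for j0 in (j,[0,.4,-.4,0,-.4,0],[j[0],.4,-.4,1.2,-.4,-1.5],[j[0],.4,-.4,-1.2,-.4,1.5],[j[0],.4,-.4,-3,-.4,2.5])]
        for b in {tuple(r[0].round(1)):r for r in rs if r[1]<.01}.values(): print(tilt,nm,b[0].round(2))
E
python3 k.py
```

```text
(0.05157326482650131, [-1, -1, 1.5707963267948966]) [ 1.489e+02  4.700e+00  5.612e+02  2.900e+00  4.172e+02 -1.600e+00
  2.765e+02 -1.592e+02 -1.000e-01] 3.4
-45 grasp [-0.78  0.61 -0.04 -1.07 -1.1   1.17]
-45 pre [-0.87  0.54 -0.02 -1.01 -1.21  1.13]
-30 grasp [-0.67  0.5  -0.15 -0.96 -0.79  1.03]
-30 pre [-0.74  0.4  -0.16 -0.89 -0.89  0.98]
-20 grasp [-0.56  0.45 -0.23 -0.83 -0.56  0.85]
-20 pre [-0.6   0.32 -0.26 -0.74 -0.66  0.77]
-15 grasp [-0.49  0.43 -0.29 -0.72 -0.44  0.71]
-15 pre [-0.51  0.29 -0.33 -0.62 -0.53  0.61]
-10 grasp [-0.41  0.42 -0.36 -0.54 -0.31  0.49]
-10 pre [-0.41  0.27 -0.41 -0.43 -0.39  0.38]
20 pre [-0.48  0.26 -0.92  1.96 -0.36 -1.95]
30 grasp [-0.46  0.45 -0.87  2.02 -0.58 -2.08]
30 pre [-0.27  0.32 -0.91  1.7  -0.61 -1.91]
45 grasp [-0.26  0.54 -0.85  1.71 -0.87 -2.03]
45 pre [-0.07  0.45 -0.85  1.45 -0.92 -1.91]
```

```bash
sed -i 's/"y",15,/"y",-15,/' g.py
cat > path.py <<'E'
from kin import *
from scipy.spatial.transform import Slerp
def path(p0,R0,p1,R1,j,n=6):
    S=Slerp([0,1],R.concatenate([R0,R1]))
    for t in np.linspace(0,1,n):
        j,e=ik(p0+(np.array(p1)-p0)*t,S(t),j,.0); print(round(t,1),j.round(2),e.round(3))
    return j
E
python3 - <<'E'
from path import *
from bench import read_state
import g
s=read_state();Rd=R.from_euler("z",-115.4,degrees=True)*R.from_euler("x",180,degrees=True)
p=s["position"]; up=p+[-10,0,90]
go(up,Rt=Rd)
j=path(p,R.from_quat(s["ee_rot"]),up,Rd,s["joints"])
j=path(up,Rd,g.G-75*g.z,g.Q,j)
path(g.G-75*g.z,g.Q,g.G,g.Q,j)
E
```

```text
clock 10.45 pos [ 499.6 -314.7  159.9] F [ 0.3 -0.2 -0.4] w 51.5 j [-0.56  0.22 -0.88  1.87 -0.18 -1.78]
shift in current axes cm [ 2.29 -3.55 -8.01] in target axes [ 0.43  0.9  -9.  ] turn [-28.66 -12.77  -3.42]
0.0 [-0.55  0.22 -0.88  1.85 -0.18 -1.76] 0.0
0.2 [-0.24  0.22 -0.72  0.77 -0.38 -0.94] 0.0
0.4 [-0.21  0.23 -0.51  0.36 -0.6  -0.55] 0.0
0.6 [-0.23  0.25 -0.35  0.18 -0.8  -0.35] 0.0
0.8 [-0.26  0.27 -0.22  0.07 -0.99 -0.23] 0.0
1.0 [-0.29  0.31 -0.09 -0.   -1.18 -0.15] 0.0
0.0 [-0.29  0.31 -0.09 -0.   -1.18 -0.15] 0.0
0.2 [-0.32  0.28 -0.17 -0.05 -1.01 -0.09] 0.0
0.4 [-0.35  0.26 -0.24 -0.11 -0.85 -0.  ] 0.0
0.6 [-0.38  0.26 -0.3  -0.22 -0.7   0.12] 0.0
0.8 [-0.43  0.27 -0.33 -0.38 -0.59  0.32] 0.0
1.0 [-0.51  0.29 -0.33 -0.62 -0.53  0.61] 0.0
0.0 [-0.51  0.29 -0.33 -0.62 -0.53  0.61] 0.0
0.2 [-0.51  0.32 -0.32 -0.63 -0.51  0.63] 0.0
0.4 [-0.5   0.35 -0.31 -0.65 -0.49  0.65] 0.0
0.6 [-0.5   0.37 -0.31 -0.67 -0.47  0.67] 0.0
0.8 [-0.49  0.4  -0.3  -0.69 -0.46  0.69] 0.0
1.0 [-0.49  0.43 -0.29 -0.72 -0.44  0.71] 0.0
```

Both paths are feasible. I retreat to tool-down, then compute the approach.

Emit:
servo_tool --pt "0.6 0.2 -0.3 -0.8 -3 -1.3 -0.4" --pt "0.6 0.2 -0.3 -0.8 -3 -1.3 -0.4" --pt "0.6 0.2 -0.3 -0.8 -3 -1.3 -0.4" --pt "0.6 0.2 -0.3 -0.8 -3 -1.3 -0.4" --pt "0.6 0.2 -0.3 -1 -4.2 -1.9 -0.5" --pt "0.6 0.2 -0.3 -1 -4.2 -1.9 -0.5" --pt "0.6 0.2 -0.3 -1 -4.2 -1.9 -0.5" --pt "0.6 0.2 -0.3 -1 -4.1 -1.9 -0.5" --pt "0.6 0 0 -1 0 0 0" --pt "0.6 0 0 0 0 0 0" --pt "0.6 0 0 0 0 0 0"

```text
clock: 11.55
position: [503.2, -344.1, 239.9]
ee_rot: [-0.511, 0.85, -0.128, 0.001]
contact_force: [0.1, 0.5, -1.2]
gripper_width: 51.0
```

```bash
python3 g.py 75
```

```text
clock 11.55 pos [ 503.2 -344.1  239.9] F [ 0.1  0.5 -1.2] w 51.0 j [-0.26  0.26 -0.3   0.24 -0.84 -0.38]
shift in current axes cm [-1.52  4.56  9.08] in target axes [1.56 7.09 7.27] turn [ 17.31 -23.07  -2.72]
```

Emit:
servo_tool --pt "0.6 0 0 0 4.3 -5.8 -0.7" --pt "0.6 0 0 0 4.3 -5.8 -0.7" --pt "0.6 0 0 0 4.3 -5.8 -0.7" --pt "0.6 0 0 0 4.3 -5.7 -0.7" --pt "0.6 0.5 2.3 2.4 0 0 0" --pt "0.6 0.5 2.4 2.4 0 0 0" --pt "0.6 0.5 2.4 2.4 0 0 0" --pt "0.6 0 0 0 0 0 0" --pt "0.6 0 0 0 0 0 0"

```text
clock: 12.45
position: [481.3, -331.0, 141.2]
ee_rot: [-0.541, 0.794, -0.147, 0.236]
contact_force: [0.5, -0.6, 0.5]
gripper_width: 51.5
```

```bash
python3 g.py 0
```

```text
clock 12.45 pos [ 481.3 -331.   141.2] F [ 0.5 -0.6  0.5] w 51.5 j [-0.51  0.29 -0.34 -0.59 -0.53  0.59]
shift in current axes cm [-0.18 -0.15  7.68] in target axes [-0.09 -0.05  7.69] turn [ 0.72 -0.62 -0.06]
```

Emit:
servo_tool --pt "0.5 -0.1 0 0 0.7 -0.6 0" --pt "0.5 0 0 1.8 0 0 0" --pt "0.5 0 0 1.8 0 0 0" --pt "0.5 0 0 1.8 0 0 0" --pt "0.5 0 0 1.2 0 0 0" --pt "0.5 0 0 0.6 0 0 0" --pt "0.5 0 0 0.4 0 0 0" --pt "0.5 0 0 0 0 0 0" --pt "0.5 0 0 0 0 0 0"

```text
clock: 13.35
position: [524.0, -328.2, 78.9]
ee_rot: [-0.54, 0.791, -0.15, 0.244]
contact_force: [-0.1, -0.3, 0.0]
gripper_width: 42.6
```

Run:
```python
from h import *
from bench import *
import g; g.at(0)
d=get_image("wrist"); cv2.imwrite("pics/w3.png",d["image"][:,:,::-1])
```

```text
clock 13.35 pos [ 524.  -328.2   78.9] F [-0.1 -0.3  0. ] w 42.6 j [-0.5   0.43 -0.29 -0.72 -0.45  0.72]
shift in current axes cm [0.04 0.07 0.13] in target axes [0.04 0.07 0.13] turn [-0.12  0.02 -0.02]
```

View pics/w3.png

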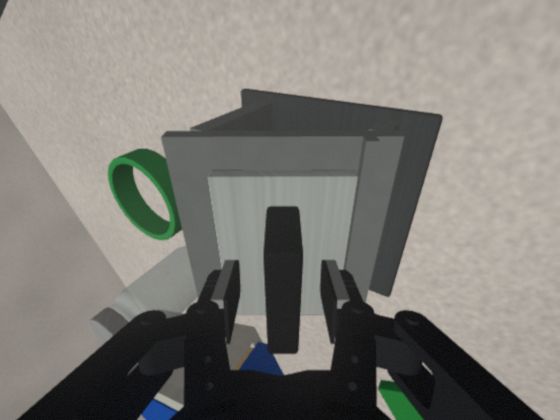

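The grip bar (x≈283) is centred between the jaws (x≈240 and 322). Closing, then a slow lift along the plate's normal.

Emit:
servo_tool --pt "0.3 0 0.05 0.1 0 0 0" --pt "0.15 0 0 0 0 0 0" --pt "0 0 0 0 0 0 0" --pt "0 0 0 0 0 0 0" --pt "0 0 0 0 0 0 0" --pt "0 0 0 0 0 0 0"

```text
clock: 14.0
position: [523.8, -327.7, 77.5]
ee_rot: [-0.54, 0.791, -0.15, 0.244]
contact_force: [-4.5, 2.4, 5.4]
gripper_width: 14.9
```

Emit:
servo_tool --pt "0 0 0 -0.5 0 0 0" --pt "0 0 0 -1 0 0 0" --pt "0 0 0 -2 0 0 0" --pt "0 0 0 -2 0 0 0" --pt "0 0 0 -2 0 0 0" --pt "0 0 0 -2 0 0 0" --pt "0 0 0 -1 0 0 0" --pt "0 0 0 0 0 0 0"

```text
clock: 14.8
position: [466.2, -330.8, 166.3]
ee_rot: [-0.54, 0.791, -0.151, 0.245]
contact_force: [-0.0, 0.2, -2.1]
gripper_width: 15.3
```

```bash
cat > place.py <<'E'
from path import *
import g
f=g.f; Rp0=R.from_quat(f["q"])*R.from_euler("z",0); 
def rp(yaw): return R.from_euler("z",yaw-90,degrees=True)*R.from_euler("x",180,degrees=True)  # tool frame aligned with level plate
Rrel=R.from_euler("y",-15,degrees=True)
Rtool=R.from_quat([-.54,.791,-.15,.244]); rel=Rtool.inv().apply(f["U"]-np.array([523.8,-327.7,77.5]))
Rrel=R.from_quat(f["q"]).inv()*Rtool
UY=-2.5
Rt=rp(UY)*Rrel
def tcp(U): return np.array(U)-Rt.apply(rel)
E
python3 - <<'E'
from place import *
from bench import *
print("rel",rel.round(1),np.degrees(Rrel.as_rotvec()).round(2))
T=pickle.load(open("top1.pkl","rb")); hs=cv2.cvtColor(T["image"],cv2.COLOR_RGB2HSV)
for x in (222,230,240): print(x,[(y,onz(T,(x,y),89).round()[:2].tolist(),hs[y,x].tolist()) for y in range(236,246)])
l=[onz(T,(x,237),22).round() for x in (197,249)]; print(l)
s=read_state(); j=s["joints"]; p=s["position"]; R0=R.from_quat(s["ee_rot"])
Rl=rp(-25.4)*Rrel; p1=p+[20,0,90]
print("level"); go(p1,Rt=Rl); j=path(p,R0,p1,Rl,j)
U=[573,153,200]; print("carry",tcp(U)); j=path(p1,Rl,tcp(U),Rt,j)
U2=[573,153,22]; print("down",tcp(U2)); path(tcp(U),Rt,tcp(U2),Rt,j,3)
d=get_image("side"); cv2.imwrite("pics/side1.png",d["image"][:,:,::-1])
E
```

```text
rel [ 9.1 -0.3 24.1] [  0.08 -15.01   0.  ]
222 [(236, [521.0, 147.0], [18, 90, 168]), (237, [518.0, 147.0], [18, 93, 167]), (238, [515.0, 147.0], [15, 112, 168]), (239, [512.0, 147.0], [12, 159, 172]), (240, [509.0, 147.0], [10, 184, 179]), (241, [506.0, 147.0], [10, 187, 180]), (242, [503.0, 147.0], [10, 185, 178]), (243, [500.0, 147.0], [9, 171, 157]), (244, [497.0, 147.0], [6, 77, 123]), (245, [495.0, 147.0], [0, 14, 145])]
230 [(236, [520.0, 123.0], [18, 91, 168]), (237, [517.0, 123.0], [18, 93, 167]), (238, [514.0, 123.0], [15, 109, 166]), (239, [511.0, 123.0], [11, 156, 168]), (240, [508.0, 123.0], [10, 182, 177]), (241, [505.0, 123.0], [10, 186, 180]), (242, [503.0, 123.0], [10, 185, 178]), (243, [500.0, 123.0], [10, 176, 159]), (244, [497.0, 123.0], [8, 109, 122]), (245, [494.0, 124.0], [7, 34, 134])]
240 [(236, [519.0, 94.0], [18, 90, 164]), (237, [516.0, 94.0], [18, 90, 164]), (238, [513.0, 94.0], [16, 102, 160]), (239, [510.0, 94.0], [12, 142, 158]), (240, [508.0, 94.0], [10, 176, 174]), (241, [505.0, 94.0], [10, 183, 180]), (242, [502.0, 94.0], [10, 184, 179]), (243, [49
[... 466 characters left out ...]
0.41] 0.0
0.4 [-0.48  0.25 -0.21 -0.37 -0.83  0.29] 0.0
0.6 [-0.47  0.27 -0.13 -0.32 -0.99  0.21] 0.0
0.8 [-0.46  0.31 -0.04 -0.29 -1.14  0.14] 0.0
1.0 [-0.46  0.34  0.06 -0.27 -1.3   0.09] 0.0
carry [572.78757642 155.51826893 225.60859506]
0.0 [-0.46  0.34  0.06 -0.27 -1.3   0.09] 0.0
0.2 [-0.28  0.28 -0.04 -0.28 -1.24  0.01] 0.0
0.4 [-0.1   0.24 -0.11 -0.28 -1.18 -0.08] 0.0
0.6 [ 0.09  0.24 -0.13 -0.28 -1.14 -0.18] 0.0
0.8 [ 0.26  0.26 -0.12 -0.27 -1.1  -0.28] 0.0
1.0 [ 0.42  0.32 -0.06 -0.26 -1.09 -0.35] 0.0
down [572.78757642 155.51826893  47.60859506]
0.0 [ 0.42  0.32 -0.06 -0.26 -1.09 -0.35] 0.0
0.5 [ 0.42  0.41 -0.16 -0.3  -0.91 -0.29] 0.0
1.0 [ 0.41  0.52 -0.22 -0.35 -0.74 -0.2 ] 0.0
```

View pics/side1.png

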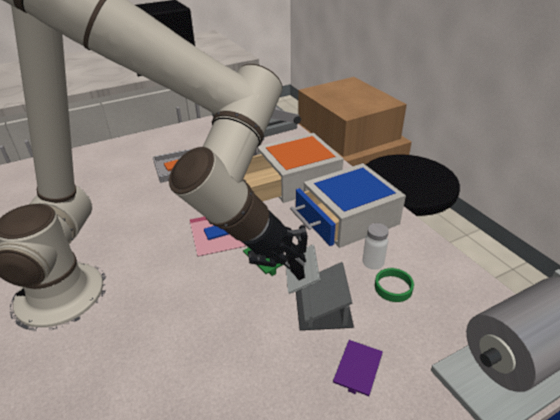

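The plate is held clear of the stand (side ~303,275), and the drawer's inner front face is at x≈511. Levelling and raising the plate.

Emit:
servo_tool --pt "0 0 -1.5 -2 0 0 0" --pt "0 0 -1.5 -2 0 0 0" --pt "0 0 0 0 -4.85 0 1.3" --pt "0 0 0 0 -4.85 0 1.3" --pt "0 0 0 0 -4.85 0 1.3" --pt "0 0 0 0 -4.85 0 1.3" --pt "0 0 0 0 -4.85 0 1.3" --pt "0 0 0 0 -4.85 0 1.2" --pt "0 0 0 -2.5 0 0 0" --pt "0 0 0 0 0 0 0"

```text
clock: 15.85
position: [467.2, -350.2, 238.3]
ee_rot: [-0.53, 0.838, 0.068, 0.111]
contact_force: [0.9, -0.8, -1.9]
gripper_width: 15.2
```

Run:
```python
from place import *
go(tcp([575,153,200]),Rt=Rt)
```

```text
clock 15.85 pos [ 467.2 -350.2  238.3] F [ 0.9 -0.8 -1.9] w 15.2 j [-0.51  0.35  0.03 -0.27 -1.27  0.15]
shift in current axes cm [-48.28  11.93  14.2 ] in target axes [-48.92  -8.53  14.44] turn [ -6.02  -0.08 -22.02]
```

Emit:
servo_tool --pt "0 0 0 0 -1.5 0 -5.5" --pt "0 0 0 0 -1.5 0 -5.5" --pt "0 0 0 0 -1.5 0 -5.5" --pt "0 0 0 0 -1.5 0 -5.5" --pt "0 -3.3 -0.6 0.9 0 0 0" --pt "0 -3.3 -0.6 0.9 0 0 0" --pt "0 -3.3 -0.6 0.9 0 0 0" --pt "0 -3.3 -0.6 0.9 0 0 0" --pt "0 -3.3 -0.6 0.9 0 0 0" --pt "0 -3.3 -0.6 0.9 0 0 0" --pt "0 -3.3 -0.6 0.9 0 0 0" --pt "0 -3.3 -0.6 0.9 0 0 0"

```text
clock: 17.05
position: [525.0, -75.5, 235.3]
ee_rot: [-0.685, 0.717, 0.092, 0.094]
contact_force: [1.2, 0.5, -2.7]
gripper_width: 15.1
```

Emit:
servo_tool --pt "0 -3.3 -0.6 0.9 0 0 0" --pt "0 -3.3 -0.6 0.9 0 0 0" --pt "0 -3.3 -0.6 0.9 0 0 0" --pt "0 -3.3 -0.6 0.9 0 0 0" --pt "0 -3.3 -0.6 0.9 0 0 0" --pt "0 -3 -0.5 0.9 0 0 0" --pt "0 -2 -0.4 0.6 0 0 0" --pt "0 0 0 0 0 0 0" --pt "0 0 0 0 0 0 0"

```text
clock: 17.95
position: [573.4, 144.3, 233.1]
ee_rot: [-0.685, 0.716, 0.092, 0.093]
contact_force: [-0.2, 0.5, -2.3]
gripper_width: 15.3
```

Run:
```python
from place import *
from bench import *
go(tcp([575,153,110]),Rt=Rt)
d=get_image("side"); cv2.imwrite("pics/side2.png",cv2.resize(d["image"][90:250,170:390,::-1],None,fx=3,fy=3,interpolation=cv2.INTER_CUBIC))
```

```text
clock 17.95 pos [573.4 144.3 233.1] F [-0.2  0.5 -2.3] w 15.3 j [ 0.39  0.31 -0.05 -0.27 -1.12 -0.33]
shift in current axes cm [ 1.45 -0.13  9.71] in target axes [ 1.44 -0.08  9.71] turn [ 0.31  0.06 -0.06]
```

View pics/side2.png

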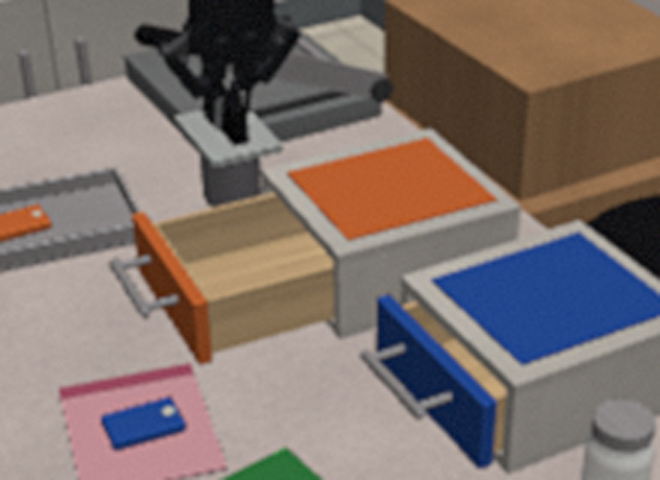

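The plate hangs level over the open drawer (side crop ~228,135), and everything else is undisturbed. Lowering.

Emit:
servo_tool --pt "0 0.5 -0.1 3.2 0.3 0 0" --pt "0 0.5 0 3.2 0 0 0" --pt "0 0.5 0 3.3 0 0 0" --pt "0 0 0 0 0 0 0" --pt "0 0.5 0 1.9 0 0 0" --pt "0 0.5 0 1.9 0 0 0" --pt "0 0.5 0 1.9 0 0 0" --pt "0 0.4 0 1.4 0 0 0" --pt "0 0 0 0 0 0 0" --pt "0 0 0 0 0 0 0"

```text
clock: 19.0
position: [576.9, 154.5, 64.5]
ee_rot: [-0.685, 0.717, 0.089, 0.097]
contact_force: [-1.2, -0.0, -2.7]
gripper_width: 15.0
```

Run:
```python
from place import *
from bench import *
go(tcp([575,153,22]),Rt=Rt)
d=get_image("side"); a=cv2.resize(d["image"][110:220,230:350,::-1],(480,440),interpolation=cv2.INTER_CUBIC)
cv2.imwrite("pics/side3.png",a)
```

```text
clock 19.0 pos [576.9 154.5  64.5] F [-1.2 -0.  -2.7] w 15.0 j [ 0.4   0.5  -0.21 -0.34 -0.77 -0.21]
shift in current axes cm [0.35 0.22 1.66] in target axes [0.35 0.21 1.66] turn [-0.21  0.1  -0.06]
```

View pics/side3.png

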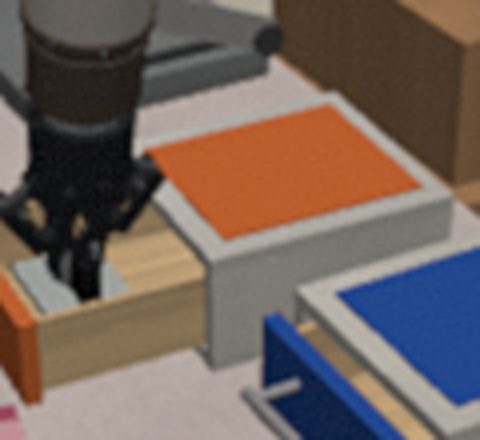

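The plate is inside between the walls, about 17 mm above the floor. I creep down, watching the force.

Emit:
servo_tool --pt "0 0.15 0.1 0.5 0 0 0" --pt "0 0.1 0.1 0.4 0 0 0" --pt "0 0.1 0 0.4 0 0 0" --pt "0 0 0 0 0 0 0" --pt "0 0 0 0 0 0 0"

```text
clock: 19.55
position: [574.0, 154.8, 49.9]
ee_rot: [-0.685, 0.717, 0.09, 0.096]
contact_force: [0.4, -0.5, -1.8]
gripper_width: 14.7
```

Emit:
servo_tool --pt "0 0.03 0 0.1 0 0 0" --pt "0 0.03 0 0.1 0 0 0" --pt "0 0 0 0 0 0 0" --pt "0 0 0 0 0 0 0"

```text
clock: 19.95
position: [574.2, 154.8, 48.1]
ee_rot: [-0.685, 0.717, 0.09, 0.096]
contact_force: [-0.1, 0.1, -2.5]
gripper_width: 15.3
```

Emit:
servo_tool --pt "0 0.03 0 0.1 0 0 0" --pt "0 0 0 0 0 0 0" --pt "0 0 0 0 0 0 0"

```text
clock: 20.25
position: [574.7, 154.8, 47.9]
ee_rot: [-0.685, 0.716, 0.089, 0.097]
contact_force: [0.1, -0.4, 5.5]
gripper_width: 15.5
```

Emit:
servo_tool --pt "0 0.02 0 0.06 0 0 0" --pt "0 0 0 0 0 0 0" --pt "0 0 0 0 0 0 0"

```text
clock: 20.55
position: [575.2, 154.8, 47.9]
ee_rot: [-0.685, 0.716, 0.089, 0.097]
contact_force: [-0.2, -0.7, 7.9]
gripper_width: 15.1
```

Contact: the force went from −2.5 to +8 N. Releasing slowly and withdrawing along the tool axis.

Emit:
servo_tool --pt "0.2 0 0 0 0 0 0" --pt "0.3 0 0 0 0 0 0" --pt "0.4 0 0 0 0 0 0" --pt "0.4 0 0 0 0 0 0" --pt "0.4 0 0 0 0 0 0" --pt "0.4 0 0 0 0 0 0"

```text
clock: 21.15
position: [574.0, 154.6, 46.1]
ee_rot: [-0.685, 0.717, 0.09, 0.096]
contact_force: [-0.1, -0.4, -0.2]
gripper_width: 34.2
```

Emit:
servo_tool --pt "0.4 0 0 -1 0 0 0" --pt "0.4 0 0 -2 0 0 0" --pt "0.4 0 0 -3 0 0 0" --pt "0.4 0 0 -4 0 0 0" --pt "0.4 0 0 -4 0 0 0" --pt "0.4 0 0 -4 0 0 0" --pt "0.4 2 0 -3 0 0 0" --pt "0.4 4 0 0 0 0 0" --pt "0.4 4 0 0 0 0 0" --pt "0.4 4 0 -1 0 0 0" --pt "0.4 4 0 -1 0 0 0" --pt "0.4 0 0 0 0 0 0"

```text
clock: 22.35
position: [562.4, -83.1, 221.9]
ee_rot: [-0.683, 0.719, 0.089, 0.096]
contact_force: [0.2, -0.4, -1.1]
gripper_width: 34.1
```

Run:
```python
from h import *
from bench import *
print(read_state()["position"])
t=get_image("top");s=get_image("side")
c=lambda d,x,y,w,h:cv2.resize(d["image"][y:y+h,x:x+w,::-1],(400,int(400*h/w)),interpolation=cv2.INTER_CUBIC)
a=c(t,100,110,250,200);b=c(s,225,120,100,80)
cv2.imwrite("pics/end.png",np.hstack([a,b]))
```

```text
[562.39672736 -83.06404303 221.89208623]
```

View pics/end.png

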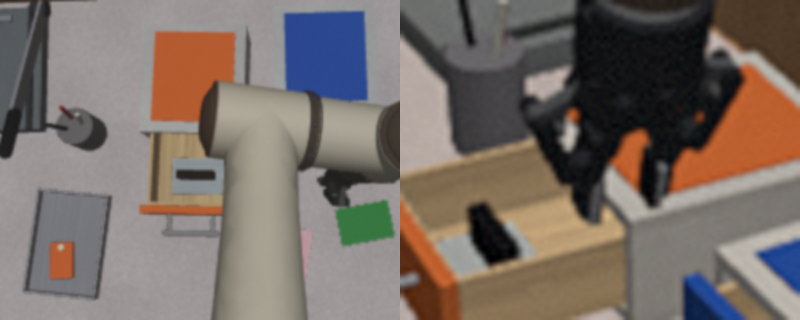

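The plate lies in the open drawer clear of all the walls: grip at crop (195,175) in the top view and (492,235) in the side view. As a last check I triangulate the grip centre (level plate means z≈48), then hand in.

Run:
```python
from h import *
from bench import *
T=get_image("top");S=get_image("side");P=[]
for d,(x0,y0,x1,y1) in((T,(208,212,238,228)),(S,(238,168,256,190))):
    g=d["image"].max(2); m=np.zeros_like(g); m[y0:y1,x0:x1]=(g[y0:y1,x0:x1]<60)*255
    c=max(cv2.findContours(m,0,2)[0],key=cv2.contourArea); M=cv2.moments(c); P.append((M["m10"]/M["m00"],M["m01"]/M["m00"])); print(cv2.minAreaRect(c)[1:])
print(np.round(P,1),tri(T,P[0],S,P[1]), read_state()["clock"])
job_done()
```

```text
((4.0, 22.0), 90.0)
((15.611631393432617, 8.156639099121094), 52.12501525878906)
[[222.1 219. ]
 [247.2 178.6]] (array([573.06786548, 151.33309361,  58.23870832]), np.float64(1.6301510324355077)) 22.55
the job is handed in; nothing more can be done
```

I handed the job in at about 22.6 s with the plate in the open orange drawer. One last check, the height of the grip, read about 10 mm too high.

- **Verdict and drawer:** the orange tag lies in the steel tray, so the verdict was rework. I pulled the orange drawer out 133 mm by its handle.
- **Plate:** I took the foil plate by its black grip, levelled it and lowered it until it touched the drawer floor. The tool force went from −2.5 to +8 N at contact, so it was not dropped. I then released it and withdrew, and left the drawer open.
- **Final pictures:** the plate looks flat inside the drawer and clear of its walls. The orange tag and tray look as before. The blue drawer, blue tag and notepad last looked unchanged in pictures taken before I released the plate; in the final view the arm partly hides them.
- **Check that disagreed:** the last triangulation put the grip centre at (573, 151, 58). Its x and y are within about 2 mm of the target. A plate lying flat on the floor should give z≈48. The masks were only a few pixels wide and probably caught mainly the grip's top. The floor contact and the pictures point to the plate lying flat, but the height is not confirmed by measurement.
- **Approach to the plate:** the first approach hit the limit of joint 5 in free space. I backed off and gripped with the tool leaning 15° along the bar instead.

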